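Free a stuck ink cartridge from its cleaning dock

ROBOT

A 7-joint arm with a two-finger parallel gripper is mounted at the origin on the work surface. World frame = base frame: x ahead of the robot, y to its left, z up, the work surface at z = 0. Lengths are in m, angles in rad, forces in N, time in s.
With the tool pointing down it reaches from about 0.4 to 0.875 m from the base axis. Payload 19.3 kg.
Tool frame: the origin (TCP) lies at the very end of the fingers, on their centre line; the grasp point (between the pads) lies ctrl.grip_depth behind it (ctrl.grip_depth is the distance from the TCP to the grasp point, in m); z points along the fingers, y is the line along which they close (so a half turn about z gives the same grasp; the last joint's range is limited). The gripper opens to 85 mm and grips with 20 to 120 N. Pads are 22 mm wide; open, the fingers measure 114 mm over their backs; the gripper's body (76 mm by 85 mm) begins 54 mm behind the grasp point. The pads swing forward as they close: fully open they stand 13 mm farther back than shut.
Start: joints at [-1.225, 0.521, -0.036, 1.599, 0.021, 1.021, -0.113], TCP at [0.252, 0.572, 0.231] pointing down, gripper open.
Joint ranges: [-2.91, 2.91], [-0.3, 2.13], [-1.5, 1.42], [0.17, 2.43], [-1.26, 4.41], [0.16, 1.93], [-2.52, 2.52]. Speed limits (rad/s): [1.89, 1.89, 2.39, 2.39, 3.01, 3.01, 3.01].

INTERFACE

Orientations are given as a rotation vector (axis times angle).
In Python, from cell import ctrl, cam, kin gives the robot as it stands (ctrl), with the cameras (cam) and the kinematics (kin). Calls block until the motion is done:
- ctrl.move_pose(position, orientation): joint-space move of the TCP to a pose.
- ctrl.move_l(position, rotation=None, speed=0.15, stop_force=None): straight line of the TCP; rotation=None keeps the orientation; speed is the mean speed in m/s. With stop_force (N) it stops when the force on the tool has changed by that much, and returns True; else False.
- ctrl.move_joints(angles): joint-space move.
- ctrl.gripper_open() and ctrl.close(grasp_force=None): open the fingers fully, or close them until they stop; grasp_force is the grip in N (None keeps the last).
- ctrl.sleep(seconds).
- kin.ik(position, orientation): joint angles nearest the present ones, or None.
- cam.snapshot(name): name is "scene" or "top" or "wrist"; returns a dict with "pixels" (420x560x3 uint8, red, green, blue), "fx", "fy", "cx", "cy" (pixels), "k1" (the pictures are not rectified: a ray, as slopes to the right and down, at radius r is drawn at 1 + k1 r^2 times it, then the intrinsics apply), "view" (4x4, takes a point from world to camera coordinates); the wrist camera has in their place "T_tool_cam" (4x4, takes a point from camera to tool coordinates, whose origin is the TCP and whose axes are the flange's). Camera axes: x right, y up, looking along -z (the intrinsics and any distortion apply to the point x, -y, -z); pixel columns grow to the right and rows downward; lengths in m; the calibration is good to about 2 mm. A picture is of the moment at which its call begins: read the wrist's pose just before it. There is no depth.
A pose or a line that the arm cannot do raises ctrl.PlanningError and nothing moves.
- ctrl.sign_off(): hands the job in; it is judged then, once.
Readings, each from a call of its own:
- ctrl.get_time(): time.
- ctrl.get_joints(): joint angles.
- ctrl.get_qvel(): joint speeds.
- ctrl.get_joint_efforts(): joint torques, N m.
- ctrl.get_tool_pos(): TCP position.
- ctrl.get_tcp_rot(): TCP orientation.
- ctrl.get_contact_force(): force on the tool from outside, world axes, zero at the start.
- ctrl.get_ft_torque(): the same for the moment, N m.
- ctrl.get_width(): finger opening in m.
- ctrl.get_grip_force(): force on a finger pad.
Only numpy, scipy, OpenCV 4.12 (cv2) and the standard library are available. Lean on these libraries where they do the work, as an engineer would, in place of code of your own. Each camera call takes 0.05 s, during which the arm holds its last target. There are 200 camera calls.

TASK

Swing the parts tray that lies over the cleaning dock up and over on its hinge, so that the three loose parts on it slide off into the bin behind the hinge, and leave the tray standing open. Then take the stuck ink cartridge by its upright tab, rock it side to side, well over to both sides while it sits in the dock, until it frees, lift it upright out of the dock, and finish still holding it just clear: about a finger's width or two above the dock. Leave the screwdriver, the ink bottle and the spare cartridge where they are.

Things in the scene. Friction and masses are not known exactly. Their poses are not given: they have to be found in the camera images.
- dock: Grey cleaning dock fixed to the bench, 120 x 120 mm base plate; origin at the centre of its underside on the bench. x runs along its slot, y across it, towards hinge and bin. Two cheeks, tops 66 mm above the bench, flank the slot: inner faces at y = +-23 mm, outer +-48 mm. Hinge posts 130 mm high at x = +-92, y = 85 mm. Shifts by 8 x 17 cm and yaws up to 0.3 rad.
- slot (a point): The middle of the groove in the dock's slot, 6 mm above the bench: the cartridge's foot stands on it, at the dock's x = y = 0 and with the dock's yaw.
- cartridge: Black ink cartridge, 0.13 to 0.25 kg; origin in the middle of the underside of its round foot, z up along the tab, x along the foot. From below: foot 12 mm thick (its axis 6 mm up, along x: it rocks about that), body 50 x 29 mm (x, y) from 16 to 46 mm up, upright tab 36 x 20 mm (x, y) from 46 to 102 mm up.
- tab (a point): Grip point on the cartridge's tab, 86 mm above its foot (92 mm above the bench in the dock): fingers close across its 20 mm, along y. A straight pull rises 3 mm and stops dead: two catches overhang the shoulders by 4 mm. A lean to one side about the foot pushes that catch back for good; 8 to 10 degrees each way clears it, the slot stops it near 11. Upright again, it lifts out.
- catch_left (a joint): Steel catch on the dock's +y side: how far it is pushed back, 0 to 0.010 m, starts at 0 to 0.001; 0.0045 or more is clear of the cartridge. It takes about 7 N and stays where pushed. 30 mm long (x), 5 mm thick, 55 to 60 mm above the bench; its nose is 10.7 mm from the slot's middle at 0.
- catch_right (a joint): The same on the dock's -y side.
- tray (a joint): Angle of the aluminium parts tray on its hinge. 0: level over dock and cartridge; grows as the free (-y) end swings up and over towards +y; stops at 2.2 rad. Below about 1.5 rad it falls back; let go beyond that it falls open to the stop. Tray 110 (x) x 118 mm, floor 126 mm above the bench at 0, low rims on three sides, open at the hinge edge.
- hinge (a point): Middle of the tray's hinge line, which runs along the dock's x at the dock's y = 85 mm, 120 mm above the bench.
- tray_bar (a point): Middle of the tray's pull bar, a steel rod 10 mm thick, 100 mm long, parallel to the hinge and 165 mm from it, 45 mm beyond the tray's free edge on two arms (x = +-45 mm). Tray level: at the dock's y = -80 mm, 124 mm above the bench. It turns between two fingers closing along y, so the gripper can stay upright along the arc. About 40 mm free beside it.
- bin: Grey open bin fixed behind the dock, 160 (x) x 150 (y) x 80 mm high, wall 4 mm; origin at the centre of its underside, at the dock's y = 140 mm; axes as the dock's.
- roller: Loose rubber roller ring on the tray, 28 mm across, 20 mm high, 12 mm bore; origin at the centre of its underside.
- gear: Loose white gear on the tray, about 30 mm across, 18 mm high with its hub; origin at the centre of its underside.
- pad_holder: Loose grey and black pad holder on the tray, 24 x 20 x 18 mm; origin at the centre of its underside.
- screwdriver: Black-handled screwdriver lying on the bench in front of the dock's +x end; leave alone.
- ink_bottle: White ink bottle, 44 mm across, 100 mm high, standing on the dock's -y side; origin under its centre; leave alone.
- spare: Spare cartridge, black, 50 x 29 x 54 mm, standing on the bench beyond the dock's +x end; leave alone.

How it is judged:
By the outcome, as a careful person would: the job done as asked, in the order asked, and still so for the second after the job is handed in, while the arm keeps its last pose, push and grip.
It also fails if it takes over 54 s, if anything falls off the work surface, if the arm or the gripper's body presses on something with over 40 N, if the wrist force passes 120 N, or if a joint passes its speed limit or range.

## Working session

There is one attempt and no reset: what is moved stays moved. The work goes in short steps, each a Python script; the robot and the scene stay as the last script left them, time stands still between calls to the robot, and variables do not carry over. Pictures are saved under pics/ and viewed, at most 10 in all, crops included, and the job is handed in when it is done.

```bash
ls; mkdir -p pics
python3 - <<'E'
from cell import ctrl, cam, kin
import cv2,numpy as np,pickle
d={}
for n in("scene","top"):
    s=cam.snapshot(n);d[n]=s
    cv2.imwrite(f"pics/{n}0.png",s["pixels"][:,:,::-1])
    print(n,{k:v for k,v in s.items() if k!="pixels"})
pickle.dump(d,open("s0.pkl","wb"))
print(ctrl.grip_depth,ctrl.get_tool_pos(),ctrl.get_tcp_rot(),ctrl.get_time())
E
```

```text
cell.py
pics
scene {'fx': 511.3813228381289, 'fy': 511.3813228381289, 'cx': 283.9954425856408, 'cy': 209.72537202992874, 'k1': -0.06353162310332594, 'view': array([[-0.71036706,  0.70377174, -0.00916416,  0.51971519],
       [-0.59823653, -0.59688095,  0.53464585,  0.27228244],
       [ 0.37079873,  0.38527713,  0.84502653, -1.10685865],
       [ 0.        ,  0.        ,  0.        ,  1.        ]])}
top {'fx': 450.33632056850274, 'fy': 450.33632056850274, 'cx': 276.7278322943758, 'cy': 212.6234626378731, 'k1': -0.11953605016611157, 'view': array([[ 0.00672933, -0.99976515,  0.02060012, -0.09531362],
       [ 0.98853419,  0.00975852,  0.15068156, -0.61264272],
       [-0.1508472 ,  0.01934994,  0.9883677 , -0.93299707],
       [ 0.        ,  0.        ,  0.        ,  1.        ]])}
0.0187 [0.25239551 0.57144943 0.23080746] [-6.48533982e-01 -3.07380817e+00  1.54932555e-03] 0.1
```

View pics/scene0.png

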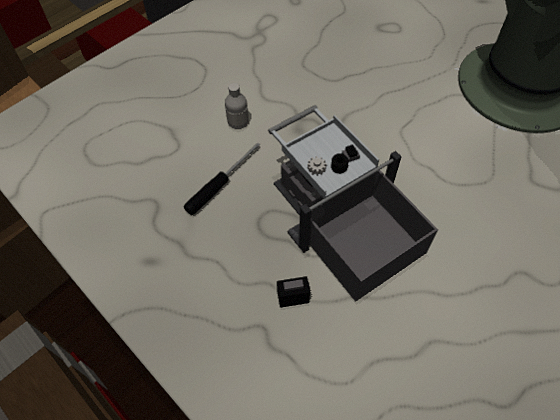

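View pics/top0.png

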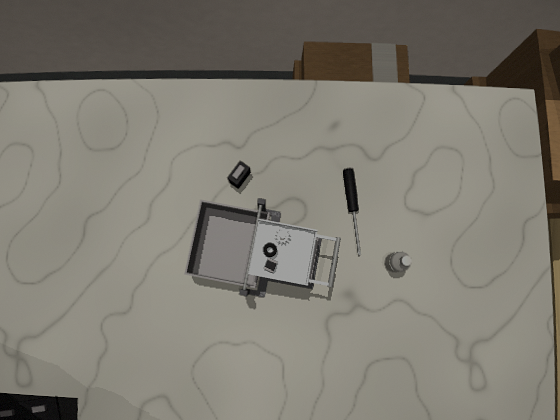

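Both views show the dock near the middle: bin at upper left in the top view (188–270, 200–285), tray bar from about (340,237) to (330,297). I'll zoom in for precise points.

Run:
```python
import cv2
a=cv2.imread("pics/top0.png")[190:310,180:350];b=cv2.imread("pics/scene0.png")[95:305,260:445]
f=lambda im,k:cv2.resize(cv2.convertScaleAbs(im,alpha=1.5,beta=15),None,fx=k,fy=k,interpolation=cv2.INTER_CUBIC)
cv2.imwrite("pics/topz.png",f(a,4.5));cv2.imwrite("pics/scenez.png",f(b,2.85))
```

```text
(no output)
```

View pics/topz.png

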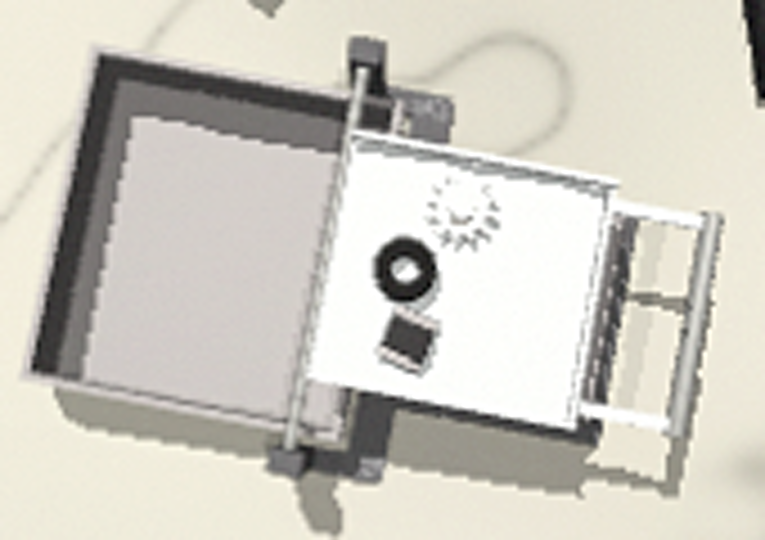

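View pics/scenez.png

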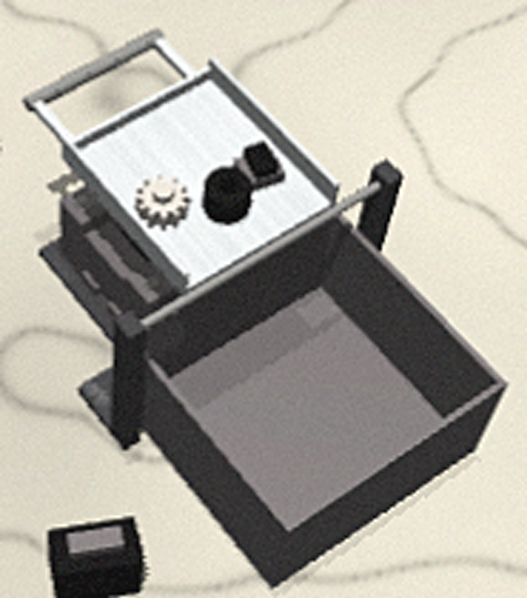

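Top zoom: bar ends (711,218)/(678,430), bin rear corners (97,48)/(25,376), post tops (367,48)/(288,458). Scene zoom: bar ends (33,104)/(157,36), bin corner (506,383), posts (128,323)/(385,170). Next is a fit for the dock pose.

```bash
cat > h.py <<'E'
import numpy as np,cv2,pickle
from scipy.spatial.transform import Rotation as R
def proj(s,P):
    p=(s["view"]@np.c_[P,np.ones(len(P))].T)[:3]; u=np.array([p[0],-p[1]])/-p[2]
    u=u*(1+s["k1"]*(u**2).sum(0)); return (u*s["fx"]).T+[s["cx"],s["cy"]]
def w(D,q):  # dock->world
    x,y,a=D; q=np.atleast_2d(q); c,s=np.cos(a),np.sin(a)
    return np.c_[x+c*q[:,0]-s*q[:,1],y+s*q[:,0]+c*q[:,1],q[:,2]]
E
python3 - <<'E'
from h import *
from scipy.optimize import least_squares
d=pickle.load(open("s0.pkl","rb"))
Q=np.array([[50,-80,124],[-50,-80,124],[80,215,80],[-80,215,80],[92,85,130],[-92,85,130]])/1e3
T=np.array([[711,218],[678,430],[97,48],[25,376],[367,48],[288,458]])/4.5+[180,190]
S=np.array([[33,104],[157,36],[506,383],[128,323],[385,170]])/2.85+[260,95]
qs=Q[[0,1,3,4,5]]
f=lambda D:np.r_[(proj(d["top"],w(D,Q))-T).ravel(),(proj(d["scene"],w(D,qs))-S).ravel()]
r=least_squares(f,[.65,-.1,-.1],loss="soft_l1")
print(r.x,f(r.x).reshape(-1,2).round(1))
for k,m in(("top",12),("scene",0)):
    fk=(lambda D:f(D)[:12]) if k=="top" else (lambda D:f(D)[12:])
    print(k,least_squares(fk,r.x).x)
np.save("D.npy",r.x)
# overlay check numbers
from cell import ctrl, cam, kin
print(R.from_rotvec(ctrl.get_tcp_rot()).as_matrix().round(2))
E
```

```text
[ 0.51962224 -0.12606247 -0.17935202] [[ 1.  -1.9]
 [-0.1  0.6]
 [-0.8 -2. ]
 [-0.8 -0.1]
 [ 0.4 -0.3]
 [ 0.   0.1]
 [-2.5  0.2]
 [ 0.7 -0.4]
 [ 0.1 -0.4]
 [ 0.4 -0.4]
 [ 0.6 -0.3]]
top [ 0.51856797 -0.12616002 -0.17832736]
scene [ 0.5196262  -0.1256375  -0.18334135]
[[-0.91  0.4  -0.  ]
 [ 0.4   0.91 -0.  ]
 [-0.   -0.   -1.  ]]
```

```bash
cat >> h.py <<'E'
def rot(D,th,sg):  # tilt th: tool leans so that +y finger is higher; tool y = sg*dock y at th=0
    l=np.array([0,np.cos(th),np.sin(th)]);f=np.array([0,np.sin(th),-np.cos(th)])
    M=np.c_[np.cross(sg*l,f),sg*l,f]
    return R.from_euler("z",D[2])*R.from_matrix(M)
def pose(D,q,th,sg,ahead):  # point q (dock) lies 'ahead' behind TCP
    r=rot(D,th,sg); return w(D,q)[0]+r.apply([0,0,ahead]),r.as_rotvec()
def bar(phi):
    v=np.array([-.165,.004]);return [0,.085+v[0]*np.cos(phi)+v[1]*np.sin(phi),.12-v[0]*np.sin(phi)+v[1]*np.cos(phi)]
def arc(D,sg,n=12,end=2.15,d=.012):
    return [pose(D,bar(p),np.interp(p,[0,end],[.52,-.3]),sg,d) for p in np.linspace(0,end,n+1)]
E
python3 - <<'E'
from h import *
from cell import ctrl, cam, kin
D=np.load("D.npy")
s=pickle.load(open("s0.pkl","rb"))["top"]
print("bottle px",proj(s,w(D,[[0,-.2,0],[0.05,-.2,.1]])))
for sg in(1,-1):
    print(sg)
    for P in [pose(D,bar(0),.52,sg,-.11)]+arc(D,sg,4)+[pose(D,[0,y,.2],0,sg,0) for y in(-.02,.02)]+[pose(D,[0,0,.08],0,sg,0)]:
        q=kin.ik(*P);print(P[0].round(3),None if q is None else np.round(q,2))
E
```

```text
bottle px [[378.50963908 273.23611361]
 [394.00387426 248.37525512]]
1
[ 0.496 -0.259  0.219] [ 0.48  0.6   0.24  1.66 -0.62  1.25  2.39]
[ 0.506 -0.199  0.114] [ 0.6   0.69 -0.07  1.79 -0.55  0.94  2.32]
[ 0.511 -0.176  0.197] [ 0.03  0.55  0.53  1.83 -0.66  1.05  2.31]
[ 0.522 -0.115  0.255] [-0.21  0.4   0.52  1.83 -0.36  1.01  1.86]
[ 0.537 -0.033  0.273] [-0.32  0.36  0.28  1.78 -0.01  1.04  1.34]
[0.551 0.046 0.244] [-0.43  0.46  0.11  1.71  0.24  1.12  0.95]
[ 0.516 -0.146  0.2  ] [-0.16  0.45  0.43  1.88 -0.25  0.86  1.79]
[ 0.523 -0.106  0.2  ] [-0.17  0.44  0.35  1.89 -0.2   0.85  1.67]
[ 0.52  -0.126  0.08 ] [ 0.05  0.6   0.11  1.96 -0.11  0.58  1.62]
-1
[ 0.496 -0.259  0.219] [ 0.09  0.78  0.91  1.68 -0.95  1.5  -0.44]
[ 0.506 -0.199  0.114] [ 0.14  0.8   0.62  1.81 -0.98  1.2  -0.45]
[ 0.511 -0.176  0.197] [-0.14  0.64  0.82  1.84 -0.82  1.15 -0.68]
[ 0.522 -0.115  0.255] [-0.47  0.51  0.92  1.84 -0.58  1.08 -1.06]
[ 0.537 -0.033  0.273] [-0.77  0.51  0.96  1.8  -0.37  1.06 -1.44]
[0.551 0.046 0.244] [-0.9   0.6   0.84  1.74 -0.17  1.08 -1.79]
[ 0.516 -0.146  0.2  ] [-0.51  0.64  1.01  1.9  -0.66  0.97 -0.95]
[ 0.523 -0.106  0.2  ] [-0.53  0.58  0.9   1.9  -0.57  0.93 -1.11]
[ 0.52  -0.126  0.08 ] [-0.28  0.69  0.58  1.98 -0.62  0.65 -1.05]
```

Run:
```python
from h import *
from cell import ctrl, cam, kin
D=np.load("D.npy");t0=ctrl.get_time()
ctrl.move_pose(*pose(D,bar(0)+np.array([0,0,.06]),.52,-1,-.11))
print("t",ctrl.get_time()-t0)
ctrl.move_l(*pose(D,bar(0),.52,-1,-.04),speed=.12)
hit=ctrl.move_l(*pose(D,bar(0),.52,-1,.012),speed=.06,stop_force=12)
print(hit,ctrl.get_tool_pos(),pose(D,bar(0),.52,-1,.012)[0],ctrl.get_contact_force())
s=cam.snapshot("scene");cv2.imwrite("pics/pre.png",cv2.resize(s["pixels"][40:250,180:460,::-1],None,fx=2.8,fy=2.8))
print(ctrl.get_time())
```

```text
t 3.0667
False [ 0.5064613  -0.1992289   0.11383342] [ 0.50641455 -0.19891231  0.11358617] [ 0.34394444 -0.22804772  0.05819411]
5.4333
```

View pics/pre.png

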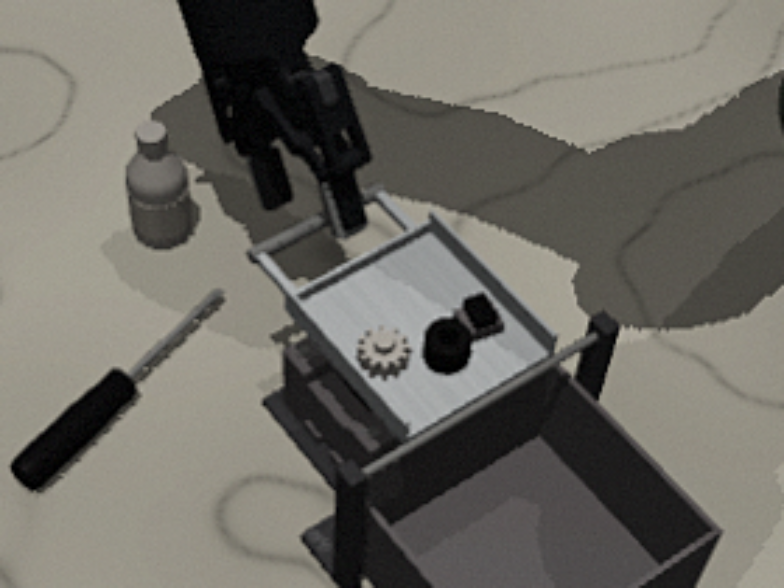

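The fingers at (270,185) and (345,210) straddle the bar with the tray edge clear, so I'll close and swing it.

Run:
```python
from h import *
from cell import ctrl, cam, kin
D=np.load("D.npy")
ctrl.close(50)
print(ctrl.get_width(),ctrl.get_grip_force(),ctrl.get_contact_force().round(1),ctrl.get_tool_pos())
if .007<ctrl.get_width()<.016:
    for i,P in enumerate(arc(D,-1)[1:]):
        ctrl.move_l(*P,speed=.09)
        print(i,ctrl.get_width().round(4),ctrl.get_contact_force().round(1),round(ctrl.get_time(),1))
        if np.linalg.norm(ctrl.get_contact_force())>60 or ctrl.get_width()<.006: break
s=cam.snapshot("scene");cv2.imwrite("pics/arc.png",cv2.resize(s["pixels"][40:310,180:460,::-1],None,fx=2.2,fy=2.2))
```

```text
0.008048509647230088 48.89461934566498 [-0.6  6.3  9.8] [ 0.50665009 -0.19796762  0.11423366]Traceback (most recent call last):
  File "<stdin>", line 9, in <module>
AttributeError: 'float' object has no attribute 'round'
```

Run:
```python
from h import *
from cell import ctrl, cam, kin
D=np.load("D.npy")
for i,P in enumerate(arc(D,-1)[2:]):
        ctrl.move_l(*P,speed=.1)
        F=ctrl.get_contact_force();print(i,round(ctrl.get_width(),4),F.round(1),round(ctrl.get_time(),1))
        if np.linalg.norm(F)>60 or ctrl.get_width()<.006: break
s=cam.snapshot("scene");cv2.imwrite("pics/arc.png",cv2.resize(s["pixels"][40:310,180:460,::-1],None,fx=2.2,fy=2.2))
```

```text
0 0.0076 [ 0.3  0.9 -2.4] 7.0
1 0.0078 [ 0.2 -3.4 -0.8] 7.5
2 0.0078 [-1.9 -7.5  3.7] 7.9
3 0.008 [ -5.1 -11.6  14.1] 8.4
4 0.008 [ -5.1 -10.   16.7] 8.8
5 0.008 [-3.  -4.9 18.7] 9.2
6 0.0078 [-5.3 -1.4 20.8] 9.7
7 0.0078 [-3.2  1.3 19.8] 10.1
8 0.0078 [-3.7  5.4 19.2] 10.6
9 0.008 [ 0.7  5.5 13.9] 11.0
10 0.0078 [0.7 5.2 9.8] 11.4
```

View pics/arc.png

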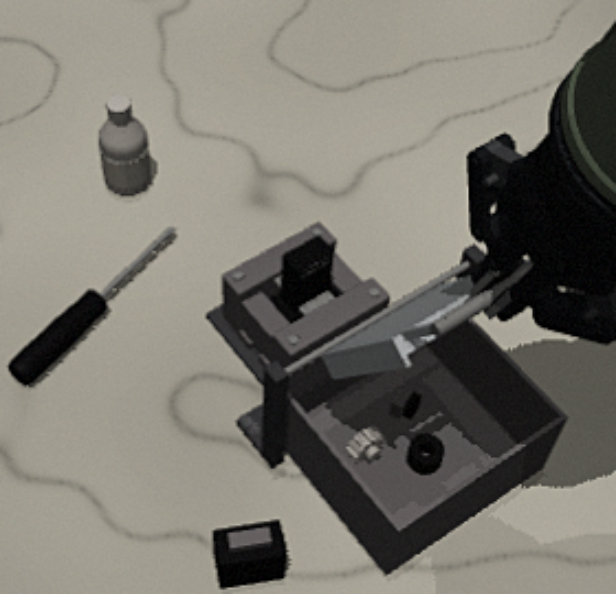

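All three parts lie in the bin (around (365,445), (425,452), (405,405)) and the tray is over. Releasing and retreating, then I'll measure the tab.

Run:
```python
from h import *
from cell import ctrl, cam, kin
D=np.load("D.npy")
ctrl.gripper_open()
ctrl.move_l(*pose(D,bar(2.15),-.3,-1,-.1),speed=.15)
d={n:cam.snapshot(n) for n in("top","scene")};pickle.dump(d,open("s1.pkl","wb"))
pt=proj(d["top"],w(D,[[0,0,.108]]))[0];ps=proj(d["scene"],w(D,[[0,0,.108]]))[0];print(pt,ps,ctrl.get_time())
ims=[]
for n,p in(("top",pt),("scene",ps)):
    x,y=(p-[35,40]).astype(int);print(n,x,y);im=d[n]["pixels"][y:y+80,x:x+70,::-1]
    ims.append(cv2.resize(cv2.convertScaleAbs(im,alpha=2,beta=20),None,fx=5.6,fy=5.6,interpolation=cv2.INTER_CUBIC))
cv2.imwrite("pics/tab.png",np.hstack(ims));print(ims[0].shape)
```

```text
[294.79758244 254.24397177] [319.68369315 154.38415103] 13.2
top 259 214
scene 284 114
(448, 392, 3)
```

View pics/tab.png

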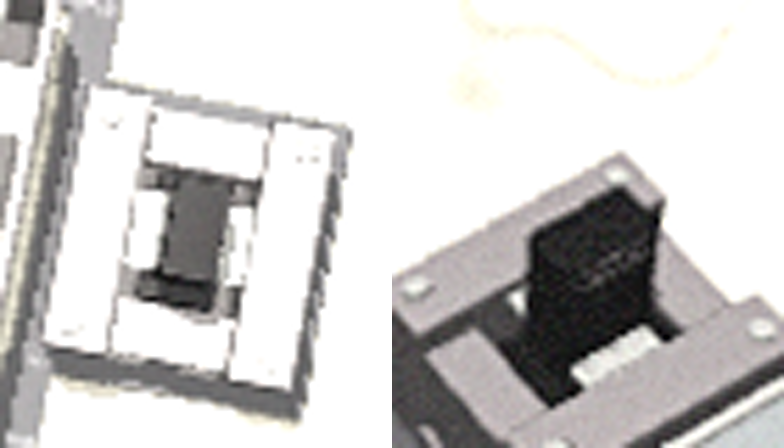

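Tab top centre in the top view is (294.5,254.2) against a predicted (294.8,254.2), and yaw is about -0.18, so the dock fit holds. Grasping the tab now.

```bash
cat >> h.py <<'E'
def lean(D,deg,lift=0,r=.066):  # lean towards dock +y about the foot axis (12 mm up)
    a=np.radians(deg); q=[0,r*np.sin(a),.012+lift+r*np.cos(a)]
    return pose(D,q,-a,-1,0)
E
python3 - <<'E'
from h import *
from cell import ctrl, cam, kin
D=np.load("D.npy")
ctrl.move_pose(*lean(D,0,.17))
ctrl.move_l(*lean(D,0,.04),speed=.15)
print(ctrl.move_l(*lean(D,0),speed=.06,stop_force=12),ctrl.get_tool_pos(),lean(D,0)[0],ctrl.get_time())
f0=ctrl.get_contact_force()
ctrl.close(60)
print(ctrl.get_width(),ctrl.get_grip_force(),f0.round(1),ctrl.get_contact_force().round(1),ctrl.get_tool_pos(),ctrl.get_ft_torque().round(2))
E
```

```text
False [ 0.51970293 -0.12623701  0.07815319] [ 0.51962224 -0.12606247  0.078     ] 15.975
0.019249081699448074 58.37890326976776 [-0.3  0.1  1.1] [-0.2  1.9  5.7] [ 0.51978383 -0.12575995  0.07819988] [ 0.6   0.13 -0.03]
```

Run:
```python
from h import *
from cell import ctrl, cam, kin
D=np.load("D.npy");y=w([0,0,D[2]],[0,1,0])[0]
print(D, y)
def rock(s):
    b=None
    for a in (3,6,8,9,10,10.75,11.5):
        hit=ctrl.move_l(*lean(D,s*a),speed=.03,stop_force=25)
        F=ctrl.get_contact_force(); f=ctrl.get_tcp_rot()
        z=R.from_rotvec(f).apply([0,0,1]);act=-np.degrees(np.arcsin(z@y))
        print(s*a,hit,"act",round(act,2),"Fy",round(F@y,1),"Fz",round(F[2],1),"M",ctrl.get_ft_torque().round(1))
        if hit or abs(F@y)>25: break
    ctrl.move_l(*lean(D,0),speed=.04)
rock(1);rock(-1)
print(ctrl.get_contact_force().round(1),ctrl.get_time(),ctrl.get_width())
```

```text
[ 0.51962224 -0.12606247 -0.17935202] [0.17839203 0.98395949 0.        ]
3 False act 3.03 Fy 1.5 Fz 4.5 M [ 0.5  0.  -0. ]
6 False act 6.04 Fy 1.4 Fz 5.6 M [ 0.5  0.  -0.1]
8 False act 8.03 Fy 2.6 Fz 5.4 M [ 0.5  0.  -0.1]
9 False act 9.03 Fy 2.8 Fz 7.8 M [ 0.8  0.2 -0.1]
10 False act 10.06 Fy 2.8 Fz 8.8 M [ 0.8  0.2 -0.1]
10.75 False act 10.82 Fy 3.2 Fz 9.4 M [ 0.8  0.2 -0.1]
11.5 False act 11.59 Fy 4.1 Fz 10.2 M [ 0.8  0.2 -0.1]
-3 False act -3.02 Fy 4.2 Fz 9.2 M [ 1.1 -0.4 -0. ]
-6 False act -6.02 Fy 2.8 Fz 8.6 M [ 1.2 -0.6  0. ]
-8 False act -7.99 Fy 3.1 Fz 8.5 M [ 1.2 -0.8 -0.1]
-9 False act -8.97 Fy 3.6 Fz 8.9 M [ 1.  -0.8 -0.1]
-10 False act -9.97 Fy 3.4 Fz 9.2 M [ 1.  -0.7 -0.1]
-10.75 False act -10.72 Fy 3.4 Fz 9.7 M [ 1.  -0.7 -0.1]
-11.5 False act -11.47 Fy 3.7 Fz 9.5 M [ 1.1 -0.7 -0.1]
[ 0.8  1.9 11.4] 21.1167 0.018960135956637512
```

Run:
```python
from h import *
from cell import ctrl, cam, kin
D=np.load("D.npy")
hit=ctrl.move_l(*lean(D,0,.008),speed=.02,stop_force=15)
print(hit,ctrl.get_tool_pos()[2],ctrl.get_contact_force().round(1),ctrl.get_width(),ctrl.get_time())
```

```text
False 0.0859605127108674 [ 0.1  0.  -2. ] 0.019057244948293254 21.6667
```

It rises past 3 mm freely, and the load is about 2 N, which matches the cartridge's weight. Continuing the lift.

Run:
```python
from h import *
from cell import ctrl, cam, kin
D=np.load("D.npy")
hit=ctrl.move_l(*lean(D,0,.084),speed=.05,stop_force=15)
ctrl.sleep(.5)
print(hit,ctrl.get_tool_pos()[2],ctrl.get_contact_force().round(1),ctrl.get_width(),ctrl.get_time())
s=cam.snapshot("scene");t=cam.snapshot("top")
f=lambda im:cv2.resize(cv2.convertScaleAbs(im[:,:,::-1],alpha=1.7,beta=20),(400,400))
cv2.imwrite("pics/end.png",np.hstack([f(s["pixels"][70:270,240:440]),f(t["pixels"][150:350,180:380])]))
```

```text
False 0.1619972473810678 [-0.2  0.  -2.8] 0.018926420528948298 23.8333
```

View pics/end.png

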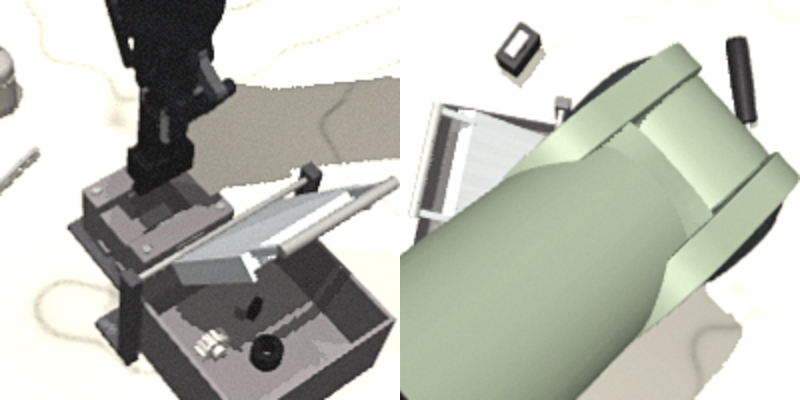

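Left half: cartridge held above the dock (lower edge near (137,192)), tray open, parts in the bin. I'll check the foot height numerically.

Run:
```python
from h import *
D=np.load("D.npy");s=pickle.load(open("s1.pkl","rb"))["scene"]
for z in(.07,.08,.09,.1):
    print(z,((proj(s,w(D,[[.025,.006,z],[-.025,.006,z],[.025,.0145,z+.016],[-.025,.0145,z+.016],[.025,.0145,z+.046],[-.025,.0145,z+.046]]))-[240,70])*2).round(0).tolist())
```

```text
0.07 [[138.0, 213.0], [184.0, 187.0], [145.0, 209.0], [191.0, 182.0], [146.0, 187.0], [194.0, 161.0]]
0.08 [[139.0, 206.0], [185.0, 180.0], [145.0, 202.0], [192.0, 175.0], [147.0, 180.0], [195.0, 153.0]]
0.09 [[139.0, 199.0], [185.0, 173.0], [146.0, 195.0], [193.0, 168.0], [147.0, 173.0], [196.0, 145.0]]
0.1 [[139.0, 192.0], [186.0, 166.0], [146.0, 187.0], [194.0, 161.0], [148.0, 165.0], [197.0, 138.0]]
```

```bash
python3 -c "
from cell import ctrl, cam, kin
print(ctrl.sign_off(),ctrl.get_time())"
```

```text
the job is handed in; nothing more can be done
the job is handed in; nothing more can be done
```

I handed the job in: the tray stands open with all three parts in the bin, and the cartridge, rocked about 11° each way to free it, is held upright about 25 mm above the dock; I never touched the screwdriver, ink bottle or spare.

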